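# Gauge the pods left in the dispenser and set its reminder dial

## Task

Find out how many pods are left in the pod dispenser: take the gauge stick with the orange rings from the wooden stand, put it upright down the hole in the top of the white tower until it stands on the pods, and let go. Then turn the dial on the dispenser's foot to the mark with as many dots as orange rings show above the mouth of the hole. Leave the gauge stick standing in the tower, leave the plain steel stick in the stand, and do not knock or push the other things about.

Things in the scene. Friction and masses are not known exactly. Their poses are not given: they have to be found in the camera images.
- gauge_stick: Gauge stick, loose, 140 mm long, 50 g: a round white stem 12 mm thick (0 to 102 mm from the tip) with three orange rings 8 mm wide, centred 51, 69 and 87 mm from the tip, and a black square head 20 x 20 mm from 100 to 140 mm, sides parallel to the stick's x and y. Origin at the tip (lower end), z up along the stick. It starts upright in one of the two holes of the wooden stand, 10 mm above the worktop.
- gauge_stick_head (a point): Middle of the gauge stick's head, 120 mm from the tip: where to grip.
- plain_stick: Plain stick of the same size and head but with a bare steel stem, in the stand's other hole, 80 mm away. To be left alone. Origin at its tip.
- stand: Fixed wooden stand, 145 (x) x 62 (y) x 44 (z) mm, with two blind holes 15 mm wide and 34 mm deep, 40 mm either side of its centre along its x. Origin at the centre of its underside. Over the back of the worktop hangs a wall cabinet, its underside 0.61 m above the worktop and its front about 0.59 m ahead of the robot: keep the wrist in front of it or below it. A kettle, a toaster, two glasses and a green bottle stand at the back, beyond 0.74 m.
- dispenser: Fixed pod dispenser: black foot 112 (x) x 294 (y) x 14 mm; white opaque square tower 88 mm wide and 88 mm high centred at y = -85 mm; two pods on a small tray in the middle, 37 mm high; white plinth 108 x 100 mm, 36 mm high, with the dial, centred at y = +85 mm. Origin at the centre of its underside.
- tower_mouth (a point): Centre of the mouth of the tower's gauge hole, 95 mm above the worktop. A funnel 32 mm wide at the mouth narrows within 8 mm to a bore 16 mm wide. The bore ends below on a stack of 1, 2 or 3 pods (drawn anew each time, unseen) whose top is 18, 36 or 54 mm above the dispenser's underside; so the stick's tip comes to rest 77, 59 or 41 mm below the mouth, with 1, 2 or 3 rings showing above it.
- dial (a joint): Angle of the dial, rad, growing clockwise seen from above. Four sprung detents: 0 = red dash, 0.5 = one dot, 1.0 = two dots, 1.5 = three dots; stops just outside. It starts at or near 0 and is drawn to the nearest detent when let go. Turning takes up to about 0.1 N m.
- dial_grip (a point): Point on the dial's vertical axis, 54 mm above the worktop, in the middle of its black grip bar, 46 mm long, 12 mm thick and 24 mm high (42 to 66 mm above the worktop), on a disc of 27 mm radius. The point's x axis runs along the bar to the end with the orange pointer line. At 0 the pointer is 0.75 rad anticlockwise (from above) of the dispenser's x, at 1.5 it is 0.75 rad clockwise of it.
- oil_bottle: Bystander, loose: oil bottle with gold cap, 61 mm wide, 268 mm high. Origin at its underside, as for all bystanders.
- pepper_mill: Bystander, loose: dark wooden pepper mill, 55 mm wide, 197 mm high, usually between stand and tower.
- spice_jar: Bystander, loose: spice jar with red cap, 45 mm wide, 106 mm high.
- lemon: Bystander, loose: lemon, 78 x 55 x 56 mm.
- tin: Bystander, loose: low food tin, 75 mm wide, 58 mm high.
- mug: Bystander, loose: white spotted mug, 82 x 114 mm over its handle, 91 mm high.
Things that resemble listed ones, but are neither listed nor needed, are in the scene too. What is shaped like the gauge_stick but yellow is not meant.

How it is judged:
By the outcome, as a careful person would: the job done as asked, in the order asked, and still so for the second after the job is handed in, with the robot touching nothing.
It also fails if it takes over 54 s, if anything falls off the work surface, if the arm or the gripper's body presses on something with over 40 N, if the wrist force passes 120 N, or if a joint passes its speed limit or range.

## Robot

A 7-joint arm with a two-finger parallel gripper is mounted at the origin on a cart in front of the work surface, level with it; the furniture and walls round the work are solid. World frame = base frame: x ahead of the robot, y to its left, z up, the work surface at z = 0. Lengths are in m, angles in rad, forces in N, time in s.
With the tool pointing down it reaches from about 0.35 to 0.9 m from the base axis. Payload 8.1 kg.
Tool frame: the origin (TCP) lies midway between the tips of the shut fingers; the grasp point (between the pads) lies 19 mm behind it (arm.hold_point_z is the distance from the TCP to the grasp point, in m); z points along the fingers, y is the direction in which the jaws open and shut (so a half turn about z gives the same grasp; the last joint's range is limited). The gripper opens to 92 mm and grips with 3 to 60 N. Pads are 19 mm wide; open, the fingers measure 130 mm over their backs; the gripper's body (75 mm by 190 mm) begins 47 mm behind the grasp point.
Start: joints at [1.172, 0.434, 0.025, 1.573, -0.012, 1.134, -0.075], TCP at [0.182, -0.598, 0.227] pointing down, gripper open.
Joint ranges: [-2.62, 2.62], [-0.44, 2.09], [-1.27, 1.32], [0.08, 2.57], [-1.32, 4.46], [0.12, 2], [-2.74, 2.74]. Speed limits (rad/s): [2.22, 2.22, 3.01, 3.01, 3.14, 3.14, 3.14].

## Interface

Orientations are given as a rotation vector (axis times angle).
In Python, from cell import arm gives the robot as it stands.
- The arm moves only by the shell command python3 -m pendant 'ROWS' [FORCE]. ROWS is JSON, a list of rows, each a list of 3 entries, a list of its own where there are three numbers: the shift along the tool's x, y, z in m, then the turn, a rotation vector about the tool's x, y, z in degrees, then the finger opening in m, from 0 to 0.0918. A call has 1 to 10 rows; each row shifts and turns the commanded pose from where the row before left it, along the tool's axes as they then stand; what a row does not reach is not made up. A row lasts 1/8 s, in which the tool goes at most 62.5 mm and 10.7 degrees, less where a joint would pass 70% of its speed; a pose out of reach is approached as far as the arm can. A call with a gripper value outside its range is refused whole. The fingers move at their own pace and stop on an object; FORCE is the grip in N (left out, the last holds). Time passes only in rows, so rows that do not move let the fingers close. It gives the time, the measured TCP pose, the force and the opening at its end, in the units of the state.
- arm.observe(): the state, without advancing time (a new reading comes with each control period).
- arm.get_image(name): name is "side" or "top" or "wrist"; returns (picture, depth): 480x640x3 uint8, red, green, blue; 480x640 float32, m along the optical axis (not along the pixel's ray), 0 where there is no reading.
- arm.camera_params(name): a dict with "fovy" (degrees; the focal length in pixels is half the picture's height over the tangent of half this angle, whatever the lens; pixels are square), "cx", "cy" (the principal point, pixels), "rvec" (rotation vector, rad) and "tvec" (3), from world to camera coordinates, as OpenCV has them; the wrist camera has in their place "mount" (4x4, takes a point from camera to tool coordinates, whose origin is the TCP and whose axes are the flange's). Camera axes: x right, y down, z forward; pixel columns grow to the right and rows downward; lengths in m; the calibration is good to about 2 mm. The wrist camera is an equidistant fisheye: a pixel r from the principal point sees the ray r / f radians off the axis. A picture is of the moment at which its call begins: read the wrist's pose just before it. camera_params takes no time and is no camera call.
- arm.sign_off(): hands the job in, once; it reports no verdict.
Trained networks look in the newest picture that a camera, given by its name, has taken for a name from the list of things; names that differ only in an ending like _2 or _b are one class to them, and where a whole thing is asked for, a point or a joint stands for the part that bears it (a point fixed in the world has none). Each returns a list of dicts, best first, with "conf" (0 to 1); they miss things now and then, are a little off and sometimes report something else, mostly with a low value. They report only what shows in the picture. A call takes as long as a camera call. They do not tell look-alikes from the thing itself.
- arm.look_for(camera, label): "rect" ([centre column, centre row, width, height] in pixels, round what is visible of it).
- arm.masks_of(camera, label): "pixels" (480x640 bool, what is visible of it) and "rect" ([centre column, centre row, width, height] in pixels, round what is visible of it).
The state is a dict: "clock": time; "joints": joint angles; "dq": joint speeds; "joint_efforts": joint torques, N m; "position": TCP position; "ee_rot": TCP orientation; "force": force on the tool from outside, world axes, zero at the start; "ft_torque": the same for the moment, N m; "width": opening from 0.0 (shut) to 1.0 (fully open).
Only numpy, scipy, OpenCV 4.12 (cv2) and the standard library are available. Lean on these libraries where they do the work, as an engineer would, in place of code of your own. Each camera call takes 0.05 s, during which the arm holds its last target.

## Working session

There is one attempt and no reset: what is moved stays moved. The work goes in short steps, Python scripts to look and compute and a shell command to move; the robot and the scene stay as the last step left them, time stands still between calls to the robot, and variables do not carry over. Pictures are saved under pics/ and viewed, and the job is handed in when it is done.

```bash
ls; mkdir -p pics; python3 - <<'E'
from cell import arm
import cv2
for n in ("side","top","wrist"):
    p,d=arm.get_image(n); cv2.imwrite(f"pics/{n}0.png",p[:,:,::-1]); print(n,arm.camera_params(n))
print(arm.observe(), arm.hold_point_z)
E
```

```text
pics
side {'fovy': 48.57091916422709, 'cx': 317.2110342717766, 'cy': 236.73544115615493, 'rvec': array([ 1.91568898, -0.27610995,  0.16474841]), 'tvec': array([-0.53942488,  0.12731576,  1.31972296])}
top {'fovy': 46.39858604980822, 'cx': 321.1483731517455, 'cy': 235.99478726426537, 'rvec': array([ 2.14734937, -2.14229392,  0.12845788]), 'tvec': array([-0.01962312,  0.58411335,  1.52264489])}
wrist {'fovy': 65.70646984690485, 'cx': 315.6657746550089, 'cy': 242.38808922032004, 'mount': array([[ 1.14935816e-04, -9.59111576e-01, -2.83028216e-01,
         7.67217968e-02],
       [ 9.99999991e-01,  9.09553315e-05,  9.78683454e-05,
         8.56820385e-05],
       [-6.81237378e-05, -2.83028224e-01,  9.59111578e-01,
        -1.58261151e-01],
       [ 0.00000000e+00,  0.00000000e+00,  0.00000000e+00,
         1.00000000e+00]])}
{'clock': 0.15, 'joints': array([ 1.1724146 ,  0.43505811,  0.02499011,  1.57383003, -0.0115535 ,
        1.13398707, -0.07508585]), 'dq': array([-1.51641759e-05, -1.97682764e-04,  1.08061396e-03, -2.72586436e-03,
       -1.97698980e-03, -8.88913372e-04, -1.46638290e-03]), 'joint_efforts': array([ 2.77560219e-03, -6.68259501e+01,  9.86348949e-01, -3.14692390e+01,
       -6.04920555e-02,  3.94515647e-02,  9.90976218e-05]), 'position': array([ 0.18201091, -0.59754189,  0.2261509 ]), 'ee_rot': array([-3.10622843e+00, -4.62684219e-01,  4.99617909e-04]), 'force': array([ 1.15804869,  0.56049637, -0.70124681]), 'ft_torque': array([-0.04749347,  0.04133993, -0.05625897]), 'width': 0.9976171967128123} 0.0188
```

View pics/side0.png

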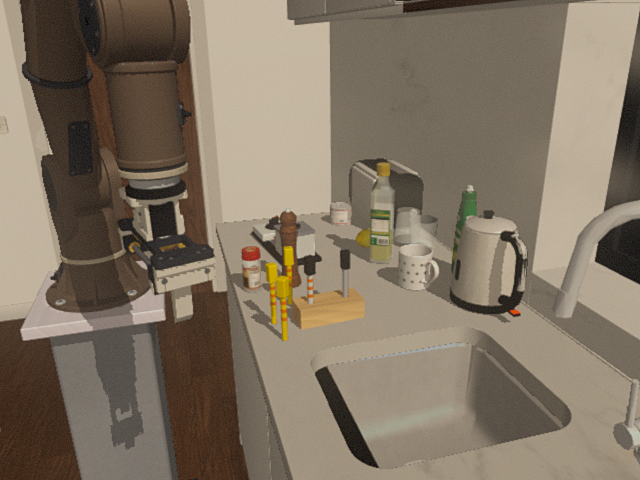

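View pics/top0.png

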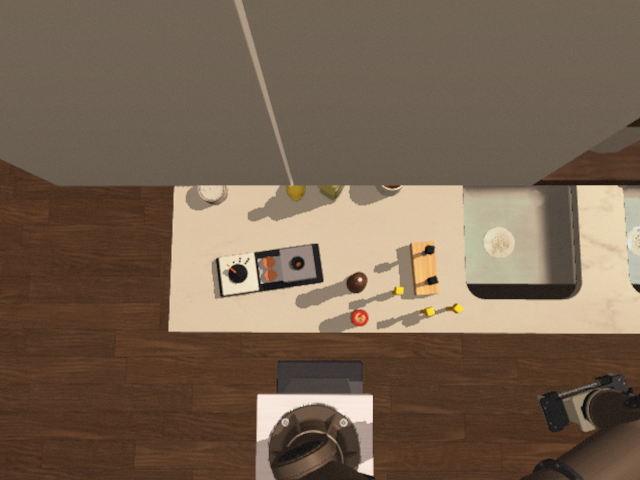

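View pics/wrist0.png

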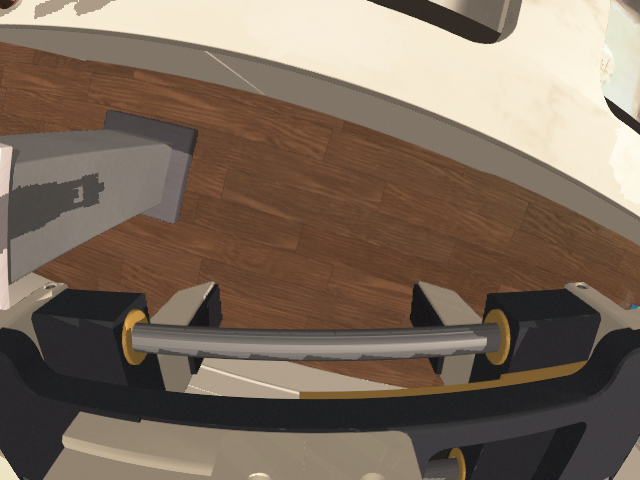

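```bash
cat > h.py <<'E'
import numpy as np, cv2
from scipy.spatial.transform import Rotation as R
from cell import arm
def K(c): 
    f=240/np.tan(np.radians(c["fovy"])/2); return f,c["cx"],c["cy"]
def cloud(n,d):
    c=arm.camera_params(n); f,cx,cy=K(c); v,u=np.mgrid[:480,:640]
    P=np.stack([(u-cx)/f*d,(v-cy)/f*d,d],-1); Rm=R.from_rotvec(c["rvec"]).as_matrix()
    return (P-c["tvec"])@Rm
def ray(n,u,v,z):
    c=arm.camera_params(n); f,cx,cy=K(c); Rm=R.from_rotvec(c["rvec"]).as_matrix()
    o=-Rm.T@c["tvec"]; r=Rm.T@np.array([(u-cx)/f,(v-cy)/f,1]); return o+r*(z-o[2])/r[2]
def proj(n,p):
    c=arm.camera_params(n); f,cx,cy=K(c); q=R.from_rotvec(c["rvec"]).as_matrix()@np.array(p)+c["tvec"]
    return np.array([q[0]/q[2]*f+cx,q[1]/q[2]*f+cy])
def wproj(p,pos,rv):
    c=arm.camera_params("wrist"); f,cx,cy=K(c); M=c["mount"]
    t=R.from_rotvec(rv).as_matrix().T@(np.array(p)-pos); q=M[:3,:3].T@(t-M[:3,3])
    th=np.arctan2(np.hypot(q[0],q[1]),q[2]); ph=np.arctan2(q[1],q[0]); return np.array([cx+f*th*np.cos(ph),cy+f*th*np.sin(ph)])
def wray(u,v,z,pos,rv):
    c=arm.camera_params("wrist"); f,cx,cy=K(c); M=c["mount"]
    a=np.array([u-cx,v-cy]); th=np.hypot(*a)/f; a=a/np.hypot(*a)
    q=np.array([*(a*np.sin(th)),np.cos(th)]); Rm=R.from_rotvec(rv).as_matrix()
    o=pos+Rm@M[:3,3]; r=Rm@M[:3,:3]@q; return o+r*(z-o[2])/r[2]
E
python3 - <<'E'
from h import *
np.set_printoptions(precision=4,suppress=True)
p,d=arm.get_image("top"); C=cloud("top",d); np.save("top.npy",C)
def box(n,u0,u1,v0,v1,zlo,zhi):
    S=C[v0:v1,u0:u1].reshape(-1,3); S=S[(S[:,2]>zlo)&(S[:,2]<zhi)]
    r=cv2.minAreaRect(S[:,:2].astype(np.float32)); print(n,len(S),S.mean(0),r)
box("tower",270,325,240,290,.088,.1)
box("plinth",210,262,245,300,.028,.040)
box("dispfoot",205,330,235,305,.008,.1)
box("dialbar",215,262,245,300,.058,.075)
box("stand",405,445,235,300,.035,.05)
box("headN",420,445,268,292,.12,.16)
box("headF",420,445,240,262,.12,.16)
box("y1",390,410,280,300,.1,.18)
box("y2",420,440,300,320,.1,.18)
box("y3",450,470,300,320,.1,.18)
box("mill",345,370,270,296,.1,.25)
box("spice",345,372,305,330,.07,.14)
print([ (n,proj("side",q)) for n,q in (("N",C[281,432]),("F",C[250,429]))])
for l in ("gauge_stick","plain_stick","tower_mouth","dial_grip","pepper_mill","oil_bottle","mug","lemon","tin"):
    print(l,[(np.round(x["rect"]),round(x["conf"],2)) for x in arm.look_for("top",l)][:5])
q=cv2.resize(p[225:335,200:480],None,fx=2.8,fy=2.8,interpolation=cv2.INTER_CUBIC); cv2.imwrite("pics/topz.png",q[:,:,::-1])
E
```

```text
tower 642 [0.505  0.043  0.0913] ((0.5063477158546448, 0.043697889894247055), (0.08816050738096237, 0.08748994767665863), 8.927412033081055)
plinth 946 [0.4803 0.2108 0.0357] ((0.48160403966903687, 0.20817816257476807), (0.10809355974197388, 0.10797681659460068), 8.558353424072266)
dispfoot 4156 [0.4908 0.1257 0.0435] ((0.4920727610588074, 0.14061515033245087), (0.19260649383068085, 0.34466245770454407), 0.19058440625667572)
dialbar 76 [0.4811 0.2112 0.0659] ((0.48120978474617004, 0.21203863620758057), (0.04528302699327469, 0.012121136300265789), 50.55863952636719)
stand 960 [ 0.4958 -0.302   0.0441] ((0.49795663356781006, -0.3049975335597992), (0.14507195353507996, 0.06398028135299683), 4.456901550292969)
headN 73 [ 0.4572 -0.3058  0.1475] ((0.45756053924560547, -0.30689069628715515), (0.019652578979730606, 0.020126238465309143), 14.516838073730469)
headF 77 [ 0.5364 -0.3     0.1464] ((0.5366560816764832, -0.30098310112953186), (0.020246248692274094, 0.02011740207672119), 86.62540435791016)
y1 75 [ 0.4315 -0.2198  0.1368] ((0.43155214190483093, -0.22072497010231018), (0.019699437543
[... 577 characters left out ...]
, 0.04182914271950722), 89.95816802978516)
[('N', array([305.9026, 255.4987])), ('F', array([341.1907, 247.9949]))]
gauge_stick [(array([398., 288.,  12.,   8.]), 0.58), (array([432., 280.,  16.,   8.]), 0.53), (array([427., 312.,  12.,   6.]), 0.52), (array([271., 269., 105.,  54.]), 0.31)]
plain_stick []
tower_mouth [(array([270., 270., 110.,  52.]), 0.93)]
dial_grip [(array([237., 273.,  17.,  24.]), 0.77)]
pepper_mill [(array([358., 280.,  21.,  20.]), 0.62)]
oil_bottle [(array([331., 192.,  25.,  14.]), 0.64)]
mug [(array([392., 191.,  23.,  10.]), 0.45)]
lemon [(array([297., 192.,  16.,  19.]), 0.58)]
tin [(array([214., 194.,  34.,  16.]), 0.58), (array([298., 194.,  18.,  17.]), 0.5)]
```

View pics/topz.png

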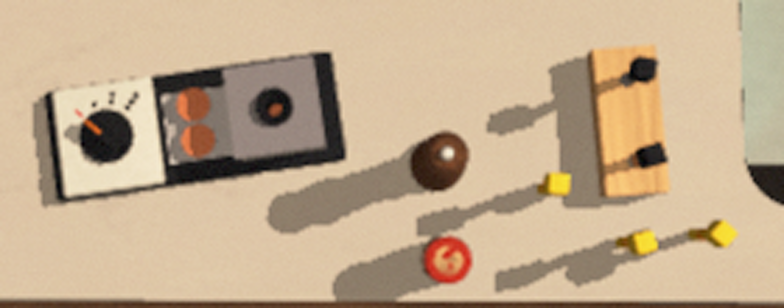

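```bash
cat >> h.py <<'E'
def plan(pos,yaw):
    "tool-frame shift (mm) first in present axes, and turn (deg about tool x,y,z) to TCP pos, tool down with tool x at yaw (deg)"
    s=arm.observe(); Rc=R.from_rotvec(s["ee_rot"]); y=np.radians(yaw)
    T=np.array([[np.cos(y),np.sin(y),0],[np.sin(y),-np.cos(y),0],[0,0,-1]])
    print("clock",round(s["clock"],2),"pos",np.round(s["position"],4),"yaw",np.round(np.degrees(np.arctan2(*Rc.as_matrix()[1::-1,0])),2),"tilt",np.round(Rc.as_matrix()[:2,2],4),"w",round(s["width"]*91.8,1),"F",np.round(s["force"],1))
    print("shift mm",np.round(1e3*Rc.inv().apply(np.array(pos)-s["position"]),1),"turn",np.round(np.degrees((Rc.inv()*R.from_matrix(T)).as_rotvec()),2))
E
python3 - <<'E'
from h import *
print(ray("top",297.1,262.5,.095), ray("top",237,273,.066))
C=np.load("top.npy")
plan([.42,-.316,.25],14.5)
E
```

```text
[0.50502247 0.04495972 0.095     ] [0.4785545  0.21013009 0.066     ]
clock 0.65 pos [ 0.1821 -0.5979  0.2267] yaw 16.94 tilt [-0. -0.] w 91.7 F [0.  0.2 0.9]
shift mm [ 309.7 -200.3  -23.3] turn [0.   0.   2.44]
```

```bash
python3 -m pendant '[[[0.038,-0.025,-0.004],[0,0,0.3],0.06],[[0.038,-0.025,-0.004],[0,0,0.3],0.06],[[0.038,-0.025,-0.004],[0,0,0.3],0.06],[[0.038,-0.025,-0.004],[0,0,0.3],0.06],[[0.038,-0.025,-0.004],[0,0,0.3],0.06],[[0.038,-0.025,-0.003],[0,0,0.3],0.06],[[0.038,-0.025,0],[0,0,0.3],0.06],[[0.038,-0.025,0],[0,0,0.3],0.06],[[0,0,0],[0,0,0],0.06],[[0,0,0],[0,0,0],0.06]]' 20; python3 - <<'E'
from h import *
s=arm.observe(); p,d=arm.get_image("wrist"); cv2.imwrite("pics/w1.png",p[:,:,::-1]); np.savez("w1.npz",p=p,d=d,pos=s["position"],rv=s["ee_rot"])
print([(np.round(x["rect"]),round(x["conf"],2)) for x in arm.look_for("wrist","gauge_stick")])
plan([.4574,-.3063,.111],14.5)
print("pred", wproj([.4574,-.3063,.15],s["position"],s["ee_rot"]))
E
```

```text
clock: 1.9
position: [0.4194, -0.3228, 0.2498]
ee_rot: [3.116, 0.397, -0.001]
force: [-0.3, 0.3, -0.6]
width: 0.653
[(array([274., 263.,  28.,  59.]), 0.83), (array([307., 185.,  25.,  36.]), 0.8), (array([361., 275.,  36.,  67.]), 0.8), (array([206., 187.,  55.,  35.]), 0.71), (array([47., 77., 94., 96.]), 0.33)]
clock 2.0 pos [ 0.4188 -0.3235  0.2497] yaw 14.43 tilt [-0.0004 -0.0005] w 60.0 F [ 0.1 -0.3 -0.3]
shift mm [ 41.7  -7.1 138.7] turn [ 0.02  0.03 -0.07]
pred [306.27057355 186.88192382]
```

View pics/w1.png

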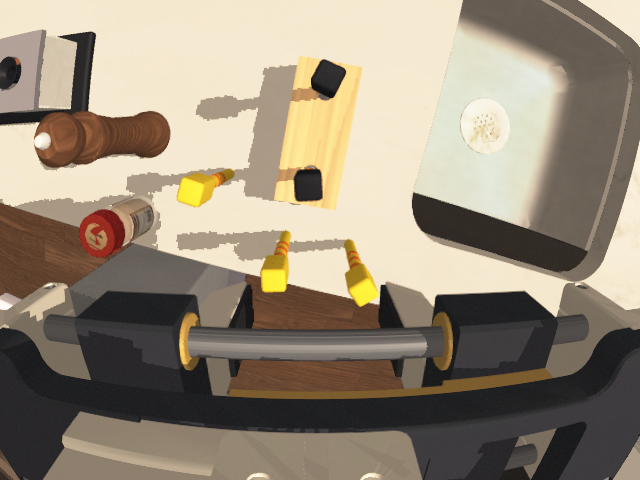

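```bash
python3 - <<'E'
from h import *
f=np.load("w1.npz"); p,d=f["p"],f["d"]
g=p.max(-1).astype(int)
m=np.zeros((480,640),np.uint8); m[160:210,285:330]=(g[160:210,285:330]<70)
n,l,st,ce=cv2.connectedComponentsWithStats(m); print(st,ce)
i=1+np.argmax(st[1:,4]); v,u=np.nonzero(l==i)
print("depth",np.percentile(d[v,u],[5,25,50,75,95]))
W=np.array([wray(a,b,.15,f["pos"],f["rv"])[:2] for a,b in zip(u,v)])
print(W.mean(0),cv2.minAreaRect(W.astype(np.float32)))
q=cv2.resize(p[150:220,270:350],None,fx=8,fy=8,interpolation=cv2.INTER_CUBIC); cv2.imwrite("pics/w1z.png",q[:,:,::-1])
E
```

```text
[[     0      0    640    480 306427]
 [   294    169     28     32    773]] [[319.52941484 239.63792681]
 [307.83958603 184.8240621 ]]
depth [0.25527326 0.25642419 0.25761604 0.25895914 0.26640418]
[ 0.45906876 -0.30700184] ((0.45907455682754517, -0.3067910075187683), (0.021484989672899246, 0.018310757353901863), 18.003347396850586)
```

View pics/w1z.png

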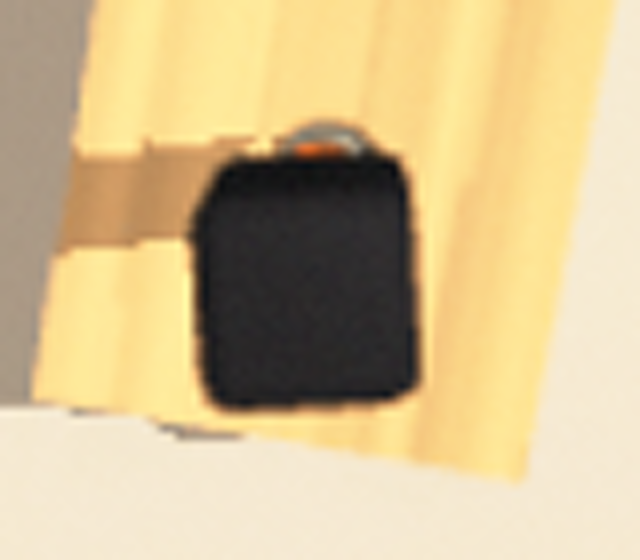

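```bash
python3 - <<'E'
from h import *
plan([.4583,-.3066,.111],17.5)
E
```

```text
clock 2.0 pos [ 0.4188 -0.3235  0.2497] yaw 14.43 tilt [-0.0004 -0.0005] w 60.0 F [ 0.1 -0.3 -0.3]
shift mm [ 42.5  -6.6 138.7] turn [ 0.02  0.03 -3.07]
```

```bash
python3 -m pendant '[[[0.0215,-0.0033,0],[0,0,0],0.05],[[0.021,-0.0033,0],[0,0,-3],0.05],[[0,0,0.03],[0,0,0],0.05],[[0,0,0.03],[0,0,0],0.05],[[0,0,0.02],[0,0,0],0.05],[[0,0,0],[0,0,0],0.05]]' 20; python3 - <<'E'
from h import *
s=arm.observe(); p,d=arm.get_image("wrist"); cv2.imwrite("pics/w2.png",p[:,:,::-1]); 
plan([.4583,-.3066,.111],17.5)
E
```

```text
clock: 2.75
position: [0.4594, -0.3041, 0.1683]
ee_rot: [-3.102, -0.483, 0.003]
force: [-0.4, 0.5, 0.1]
width: 0.547
clock 2.8 pos [ 0.4599 -0.3046  0.1695] yaw 17.66 tilt [-0.0007  0.0008] w 50.1 F [-0.4  0.2  0.2]
shift mm [-2.1  1.5 58.5] turn [-0.06  0.03  0.16]
```

View pics/w2.png

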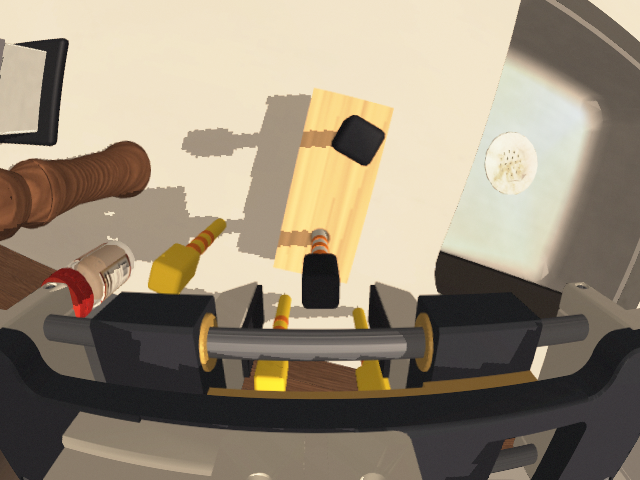

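```bash
python3 -m pendant '[[[-0.001,0.001,0.02],[0,0,0],0.05],[[-0.001,0,0.02],[0,0,0],0.05],[[0,0,0.0185],[0,0,0],0.05],[[0,0,0],[0,0,0],0.05],[[0,0,0],[0,0,0],0.03],[[0,0,0],[0,0,0],0.01],[[0,0,0],[0,0,0],0.01],[[0,0,0],[0,0,0],0.01],[[0,0,0],[0,0,0],0.01]]' 20; python3 - <<'E'
from h import *
s=arm.observe(); p,d=arm.get_image("wrist"); cv2.imwrite("pics/w3.png",p[:,:,::-1]); 
plan([.4583,-.3066,.111],17.5)
E
```

```text
clock: 3.92
position: [0.4579, -0.3069, 0.1117]
ee_rot: [3.104, 0.479, 0.001]
force: [-0.6, 0.5, 4.3]
width: 0.216
clock 3.98 pos [ 0.4579 -0.3069  0.1116] yaw 17.54 tilt [ 0.0006 -0.0004] w 19.8 F [-0.3  1.2  5.4]
shift mm [ 0.5 -0.2  0.6] turn [ 0.03 -0.03  0.04]
```

View pics/w3.png

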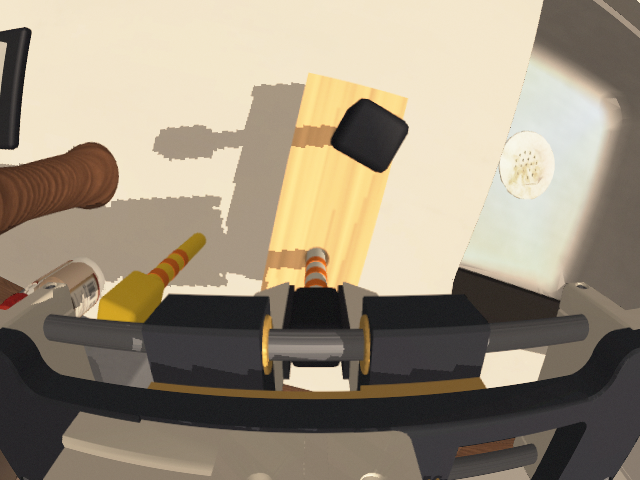

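```bash
python3 -m pendant '[[[0,0,-0.01],[0,0,0],0.01],[[0,0,-0.02],[0,0,0],0.01],[[0,0,-0.025],[0,0,0],0.01],[[0,0,-0.03],[0,0,0],0.01],[[0,0,-0.03],[0,0,0],0.01],[[0,0,-0.03],[0,0,0],0.01],[[0,0,-0.03],[0,0,0],0.01],[[0,0,-0.03],[0,0,0],0.01],[[0,0,-0.02],[0,0,0],0.01],[[0,0,0],[0,0,0],0.01]]' 30; python3 - <<'E'
from h import *
p,d=arm.get_image("side"); cv2.imwrite("pics/s4.png",p[:,:,::-1]); 
plan([.505,.044,.33],8.6)
E
```

```text
clock: 5.22
position: [0.4582, -0.307, 0.3379]
ee_rot: [3.103, 0.479, 0.004]
force: [-0.2, 0.1, 0.2]
width: 0.217
clock 5.28 pos [ 0.4576 -0.3068  0.3364] yaw 17.54 tilt [ 0.0006 -0.0004] w 19.8 F [-0.2  0.8 -1.1]
shift mm [ 150.9 -320.2    6.3] turn [ 0.03 -0.03  8.94]
```

View pics/s4.png

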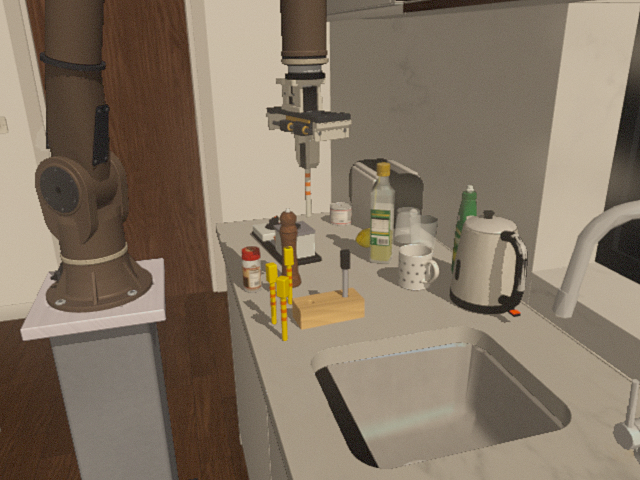

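```bash
python3 -m pendant '[[[0.012,-0.026,0],[0,0,0],0.01],[[0.017,-0.036,0],[0,0,0],0.01],[[0.017,-0.036,0],[0,0,0],0.01],[[0.017,-0.036,0],[0,0,0],0.01],[[0.017,-0.036,0],[0,0,0],0.01],[[0.017,-0.036,0],[0,0,0],0.01],[[0.017,-0.036,0],[0,0,0],0.01],[[0.017,-0.036,0],[0,0,0],0.01],[[0.014,-0.03,0],[0,0,0],0.01],[[0.006,-0.012,0],[0,0,0],0.01]]' 30;  python3 -m pendant '[[[0,0,0.03],[0,0,0],0.01],[[0,0,0.03],[0,0,0],0.01],[[0,0,0],[0,0,0],0.01]]' 30; python3 - <<'E'
from h import *
np.set_printoptions(precision=4,suppress=True)
s=arm.observe(); p,d=arm.get_image("wrist"); cv2.imwrite("pics/w5.png",p[:,:,::-1]); np.savez("w5.npz",p=p,d=d,pos=s["position"],rv=s["ee_rot"])
plan([.505,.044,.22],17.5)
print(wproj([.505,.0445,.095],s["position"],s["ee_rot"]))
for n in ("side","top"):
  p,d=arm.get_image(n); cv2.imwrite(f"pics/{n}5.png",p[:,:,::-1])
E
```

```text
clock: 6.52
position: [0.5045, 0.0457, 0.3351]
ee_rot: [-3.104, -0.484, 0.003]
force: [-0.1, -0.7, -0.8]
width: 0.216
clock: 6.9
position: [0.5035, 0.0424, 0.2739]
ee_rot: [3.105, 0.477, -0.009]
force: [-0.3, -0.0, 0.2]
width: 0.218
clock 6.95 pos [0.5045 0.0428 0.2756] yaw 17.49 tilt [-0.0025 -0.0006] w 19.9 F [-0.1 -0.3  0.5]
shift mm [ 1.  -1.  55.6] turn [-0.01  0.15 -0.01]
[313.9699 215.7107]
```

View pics/w5.png

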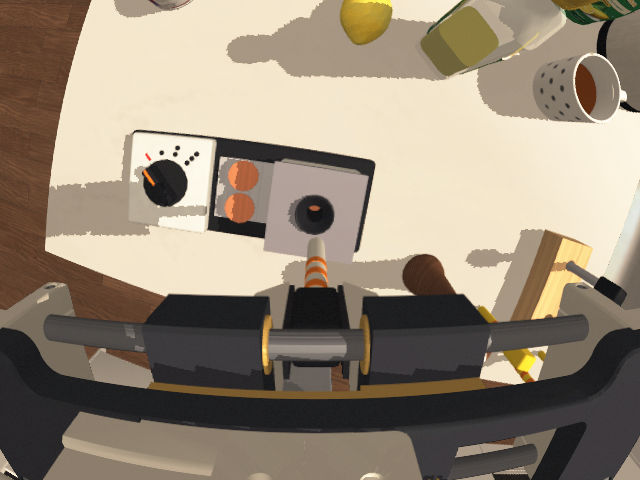

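View pics/side5.png

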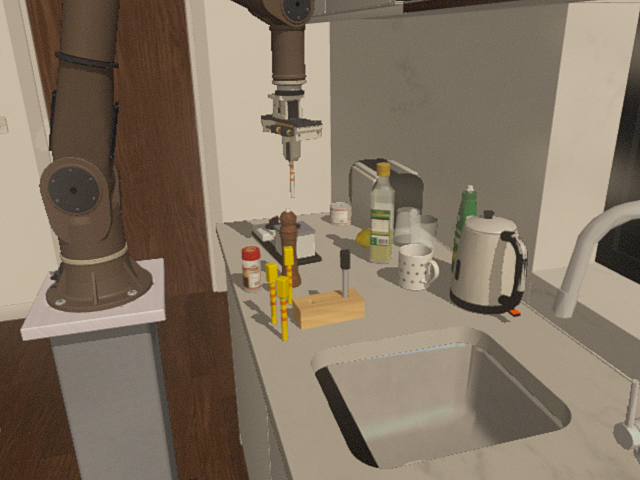

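```bash
python3 - <<'E'
from h import *
np.set_printoptions(precision=4,suppress=True)
f=np.load("w5.npz"); p=f["p"]; Rm=R.from_rotvec(f["rv"]).as_matrix()
print("tip pred",wproj(f["pos"]+Rm@[0,0,.101],f["pos"],f["rv"]))
print("mouth",wray(315,214,.095,f["pos"],f["rv"]),"tcp",f["pos"])
q=cv2.resize(p[180:320,260:370],None,fx=5,fy=4.2,interpolation=cv2.INTER_CUBIC); cv2.imwrite("pics/w5z.png",q[:,:,::-1])
E
```

```text
tip pred [315.5064 242.6702]
mouth [0.5068 0.0441 0.095 ] tcp [0.5035 0.0424 0.2739]
```

View pics/w5z.png

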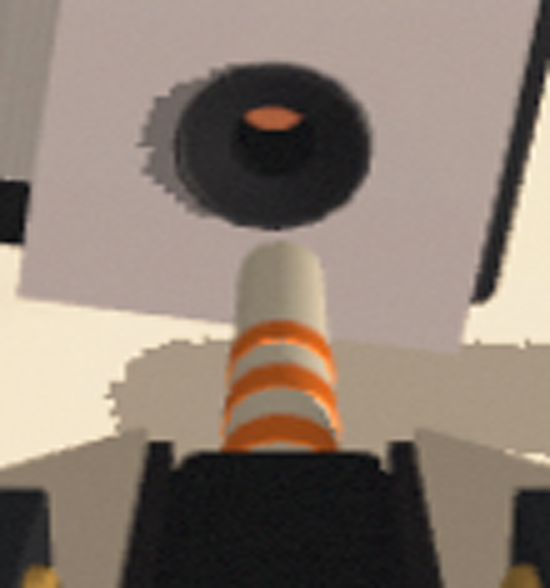

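```bash
python3 -m pendant '[[[0.0014,-0.0011,0.01],[0,0.15,0],0.01],[[0,0,0.02],[0,0,0],0.01],[[0,0,0.02],[0,0,0],0.01],[[0,0,0.015],[0,0,0],0.01],[[0,0,0],[0,0,0],0.01],[[0,0,0],[0,0,0],0.01]]' 30; python3 - <<'E'
from h import *
np.set_printoptions(precision=4,suppress=True)
s=arm.observe(); p,d=arm.get_image("wrist"); cv2.imwrite("pics/w6.png",p[:,:,::-1]);
plan([.5055,.0443,.15],17.5)
q=cv2.resize(p[180:340,240:400],None,fx=4,fy=3.7,interpolation=cv2.INTER_CUBIC); cv2.imwrite("pics/w6z.png",q[:,:,::-1])
p,d=arm.get_image("side");q=cv2.resize(p[130:290,220:380],None,fx=4,fy=3.7,interpolation=cv2.INTER_CUBIC); cv2.imwrite("pics/s6z.png",q[:,:,::-1])
E
```

```text
clock: 7.8
position: [0.5068, 0.0455, 0.2119]
ee_rot: [-3.104, -0.479, -0.006]
force: [-0.4, -0.2, -0.5]
width: 0.218
clock 7.85 pos [0.5068 0.0456 0.212 ] yaw 17.55 tilt [0.0038 0.001 ] w 20.0 F [-0.4  0.5 -0.4]
shift mm [-1.9  0.8 62. ] turn [ 0.01 -0.22  0.05]
```

View pics/w6z.png

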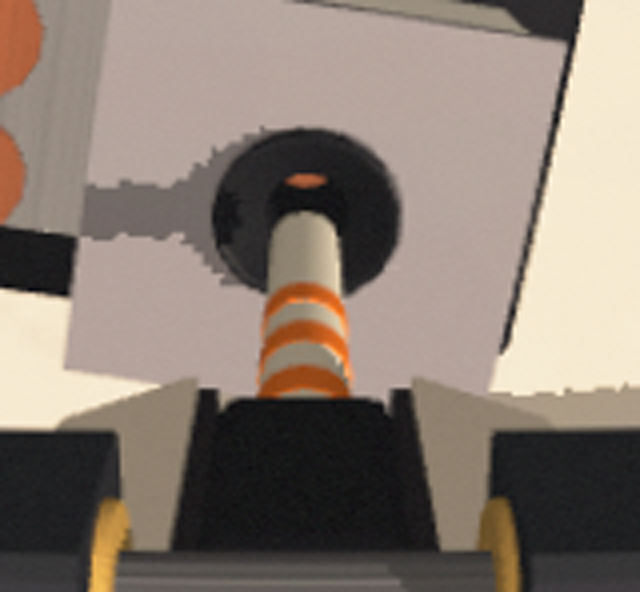

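View pics/s6z.png

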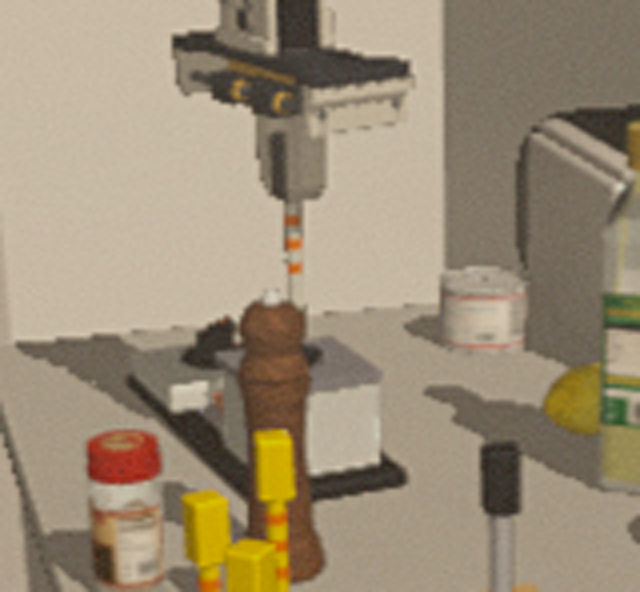

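```bash
python3 -m pendant '[[[-0.001,0.0004,0.008],[0,-0.1,0],0.01],[[0,0,0.01],[0,0,0],0.01],[[0,0,0.01],[0,0,0],0.01],[[0,0,0.01],[0,0,0],0.01],[[0,0,0.008],[0,0,0],0.01],[[0,0,0],[0,0,0],0.01]]' 30; python3 - <<'E'
from h import *
plan([.5055,.0443,.15],17.5)
p,d=arm.get_image("wrist"); cv2.imwrite("pics/w7.png",p[:,:,::-1]);
q=cv2.resize(p[180:340,240:400],None,fx=4,fy=3.7,interpolation=cv2.INTER_CUBIC); cv2.imwrite("pics/w7z.png",q[:,:,::-1])
E
```

```text
clock: 8.65
position: [0.5051, 0.0447, 0.1645]
ee_rot: [-3.105, -0.479, 0.001]
force: [0.5, -0.2, -0.8]
width: 0.21
clock 8.65 pos [0.5051 0.0447 0.1645] yaw 17.55 tilt [-0.0006  0.0001] w 19.3 F [ 0.5 -0.2 -0.8]
shift mm [ 0.3  0.5 14.5] turn [-0.02  0.03  0.05]
```

View pics/w7z.png

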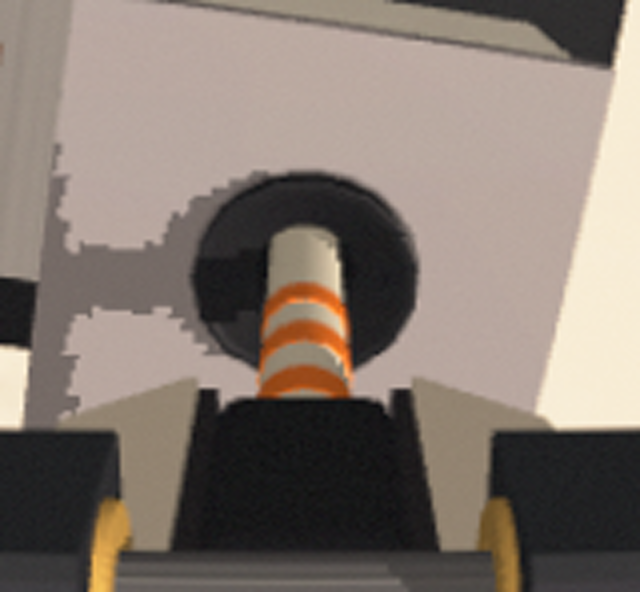

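```bash
python3 -m pendant '[[[0,0,0.004],[0,0,0],0.01],[[0,0,0.004],[0,0,0],0.01],[[0,0,0.004],[0,0,0],0.01],[[0,0,0],[0,0,0],0.01]]' 15
```

```text
clock: 9.2
position: [0.5053, 0.0447, 0.1529]
ee_rot: [-3.105, -0.479, -0.0]
force: [-0.5, 0.1, -0.1]
width: 0.218
```

```bash
python3 -m pendant '[[[0,0,0.003],[0,0,0],0.01],[[0,0,0.003],[0,0,0],0.01],[[0,0,0],[0,0,0],0.01]]' 15;python3 -m pendant '[[[0,0,0.004],[0,0,0],0.01],[[0,0,0.003],[0,0,0],0.01],[[0,0,0],[0,0,0],0.01]]' 15
```

```text
clock: 9.57
position: [0.5054, 0.0446, 0.1469]
ee_rot: [-3.105, -0.479, -0.001]
force: [0.4, 0.2, -0.5]
width: 0.218
clock: 9.95
position: [0.5053, 0.0446, 0.1399]
ee_rot: [-3.105, -0.479, -0.0]
force: [1.0, 0.3, -0.7]
width: 0.217
```

Not 3 pods (tip ≈ 0.039). Next possible contact at 0.036.

```bash
python3 -m pendant '[[[0,0,0.002],[0,0,0],0.01],[[0,0,0.002],[0,0,0],0.01],[[0,0,0],[0,0,0],0.01]]' 15;python3 -m pendant '[[[0,0,0.002],[0,0,0],0.01],[[0,0,0.002],[0,0,0],0.01],[[0,0,0],[0,0,0],0.01]]' 15
```

```text
clock: 10.32
position: [0.5067, 0.045, 0.1373]
ee_rot: [-3.105, -0.479, -0.005]
force: [-0.6, 0.2, 9.4]
width: 0.215
clock: 10.7
position: [0.5089, 0.0458, 0.1349]
ee_rot: [-3.104, -0.479, -0.013]
force: [0.1, 0.7, 20.2]
width: 0.216
```

```bash
python3 -m pendant '[[[0,0,-0.003],[0,0,0],0.01],[[0,0,0],[0,0,0],0.01],[[0,0,0],[0,0,0],0.03],[[0,0,0],[0,0,0],0.05],[[0,0,0],[0,0,0],0.05],[[0,0,0],[0,0,0],0.05]]' 15; python3 - <<'E'
from h import *
plan([.5055,.0443,.2],17.5)
p,d=arm.get_image("wrist"); cv2.imwrite("pics/w8.png",p[:,:,::-1]);
q=cv2.resize(p[160:340,220:420],None,fx=4,fy=3.3,interpolation=cv2.INTER_CUBIC); cv2.imwrite("pics/w8z.png",q[:,:,::-1])
E
```

```text
clock: 11.45
position: [0.5054, 0.0446, 0.1351]
ee_rot: [-3.105, -0.479, -0.001]
force: [0.3, 0.1, -1.3]
width: 0.531
clock 11.45 pos [0.5054 0.0446 0.1351] yaw 17.54 tilt [0.0004 0.0001] w 48.8 F [ 0.3  0.1 -1.3]
shift mm [  0.1   0.4 -64.9] turn [-0.   -0.02  0.04]
```

View pics/w8z.png

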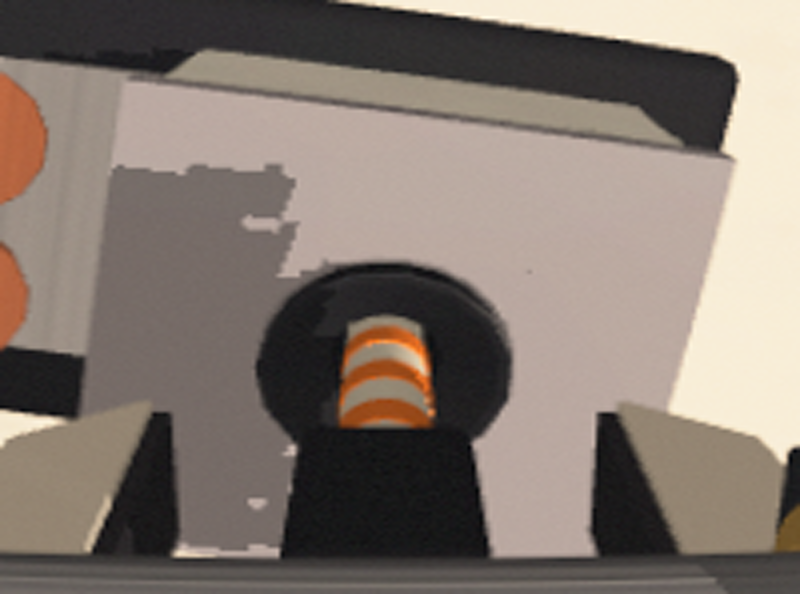

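```bash
python3 -m pendant '[[[0,0,-0.02],[0,0,0],0.05],[[0,0,-0.03],[0,0,0],0.05],[[0,0,-0.03],[0,0,0],0.05],[[0,0,-0.03],[0,0,0],0.05],[[0,0,-0.03],[0,0,0],0.05],[[0,0,0],[0,0,0],0.05]]' 15; python3 - <<'E'
from h import *
np.set_printoptions(precision=4,suppress=True)
plan([.48,.211,.25],0)
s=arm.observe();p,d=arm.get_image("wrist"); cv2.imwrite("pics/w9.png",p[:,:,::-1]);np.savez("w9.npz",p=p,d=d,pos=s["position"],rv=s["ee_rot"])
p,d=arm.get_image("side");q=cv2.resize(p[150:270,220:380],None,fx=5,fy=5,interpolation=cv2.INTER_CUBIC); cv2.imwrite("pics/s9z.png",q[:,:,::-1])
print([(np.round(x["rect"]),round(x["conf"],2)) for x in arm.look_for("wrist","dial_grip")])
E
```

```text
clock: 12.25
position: [0.5066, 0.045, 0.2774]
ee_rot: [3.105, 0.479, 0.008]
force: [-0.5, -0.4, -1.3]
width: 0.544
clock 12.25 pos [0.5066 0.045  0.2774] yaw 17.54 tilt [0.0051 0.0007] w 49.9 F [-0.5 -0.4 -1.3]
shift mm [  24.5 -166.3   27.4] turn [ 0.01 -0.29 17.54]
[(array([168., 188.,  42.,  43.]), 0.83)]
```

View pics/w9.png

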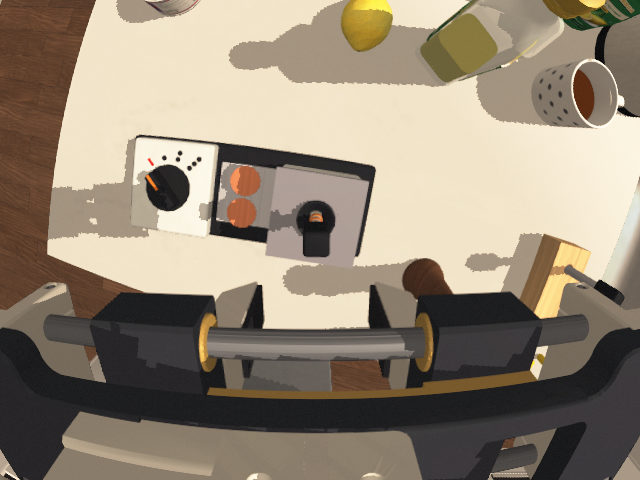

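View pics/s9z.png

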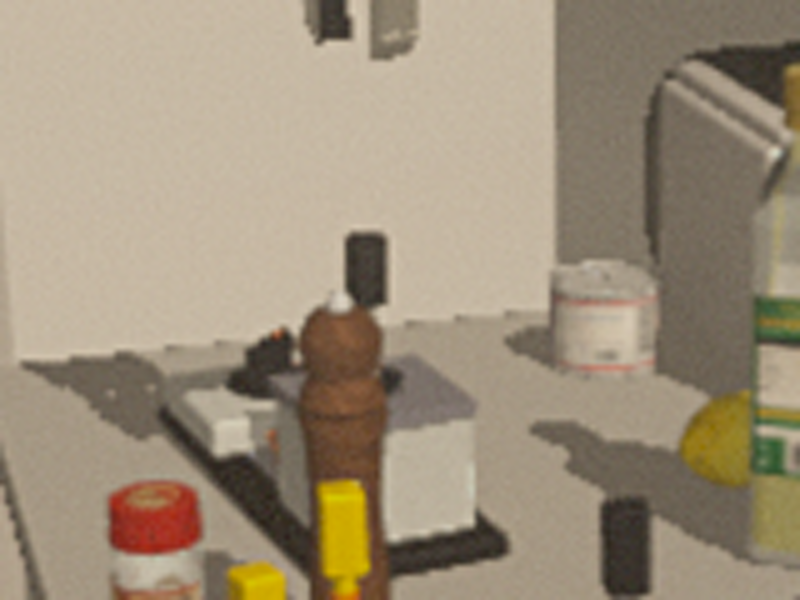

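```bash
python3 - <<'E'
from h import *
np.set_printoptions(precision=4,suppress=True)
f=np.load("w9.npz"); p,d=f["p"],f["d"]; M=arm.camera_params("wrist")["mount"]; fl,cx,cy=K(arm.camera_params("wrist"))
Rm=R.from_rotvec(f["rv"]).as_matrix()
def wpt(u,v):
    a=np.array([u-cx,v-cy]); r=np.hypot(*a); th=r/fl; q=np.array([*(a/r*np.tan(th)),1])*d[v,u]
    return f["pos"]+Rm@(M[:3,:3]@q+M[:3,3])
print("headtop",[wpt(u,v) for u,v in((310,244),(316,244),(322,244),(316,240))], "plinth",wpt(205,165))
C=[wpt(u,v) for v in range(160,220) for u in range(140,200)]; C=np.array(C); B=C[(C[:,2]>.06)&(C[:,2]<.075)]
print(len(B),B.mean(0),cv2.minAreaRect(B[:,:2].astype(np.float32)))
for t in (.036,.018,.054):
  print(t,[proj("side",[.5055,.0445,t+z]) for z in (.1,.14)])
q=cv2.resize(p[130:250,125:225],None,fx=6,fy=5,interpolation=cv2.INTER_CUBIC); cv2.imwrite("pics/w9z.png",q[:,:,::-1])
q=cv2.resize(p[190:270,280:350],None,fx=8,fy=7,interpolation=cv2.INTER_CUBIC); cv2.imwrite("pics/w9y.png",q[:,:,::-1])
E
```

```text
headtop [array([0.5047, 0.0485, 0.1753]), array([0.5066, 0.0445, 0.1774]), array([0.5076, 0.0403, 0.1764]), array([0.5089, 0.0453, 0.1754])] plinth [0.5166 0.1757 0.0364]
463 [0.4814 0.2112 0.0654] ((0.4809204041957855, 0.21212543547153473), (0.04622478038072586, 0.012149369344115257), 50.96534729003906)
0.036 [array([292.2791, 210.2688]), array([291.7558, 196.0144])]
0.018 [array([292.5112, 216.5921]), array([291.9926, 202.4638])]
0.054 [array([292.0449, 203.8892]), array([291.5169, 189.5071])]
```

View pics/w9z.png

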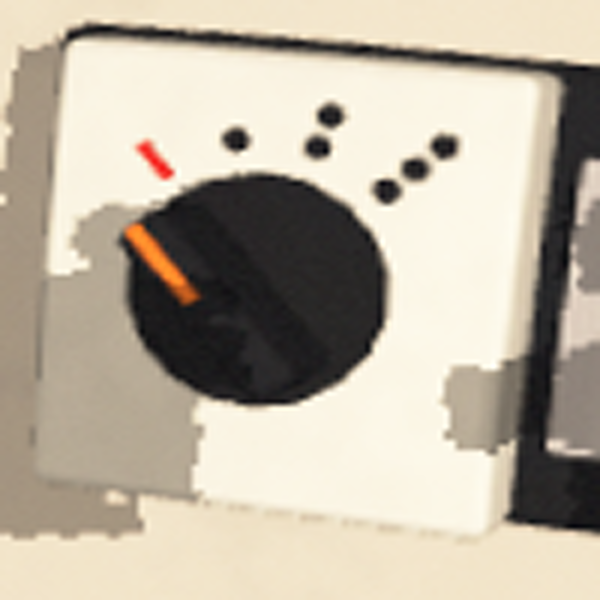

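View pics/w9y.png

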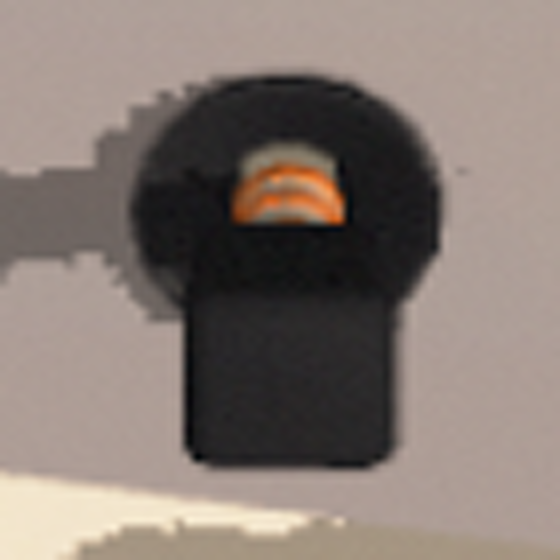

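```bash
python3 -m pendant '[[[0.0055,-0.0325,0],[0,-0.1,0],0.04],[[0.005,-0.033,0],[0,-0.1,0],0.04],[[0.005,-0.033,0],[0,-0.1,0],0.04],[[0.005,-0.033,0],[0,0,0],0.04],[[0.005,-0.034,0],[0,0,0],0.04],[[0,0,0],[0,0,-8.5],0.04],[[0,0,0.03],[0,0,-8.5],0.04],[[0,0,0.04],[0,0,-8.5],0.04],[[0,0,0.04],[0,0,-8],0.04],[[0,0,0],[0,0,0],0.04]]' 15; python3 - <<'E'
from h import *
np.set_printoptions(precision=4,suppress=True)
plan([.481,.2118,.046],51.2); print(arm.observe()["joints"])
s=arm.observe();p,d=arm.get_image("wrist"); cv2.imwrite("pics/w10.png",p[:,:,::-1])
E
```

```text
clock: 13.65
position: [0.477, 0.2085, 0.1619]
ee_rot: [-2.834, -1.352, 0.019]
force: [-0.1, 0.3, 0.6]
width: 0.437
clock 13.65 pos [0.477  0.2085 0.1619] yaw 51.02 tilt [-0.0111 -0.0041] w 40.1 F [-0.1  0.3  0.6]
shift mm [  6.3   1.7 115.9] turn [-0.35  0.59 -0.19]
[-0.0907  0.4019 -0.5565  1.8633  0.2515  0.9588 -1.4401]
```

View pics/w10.png

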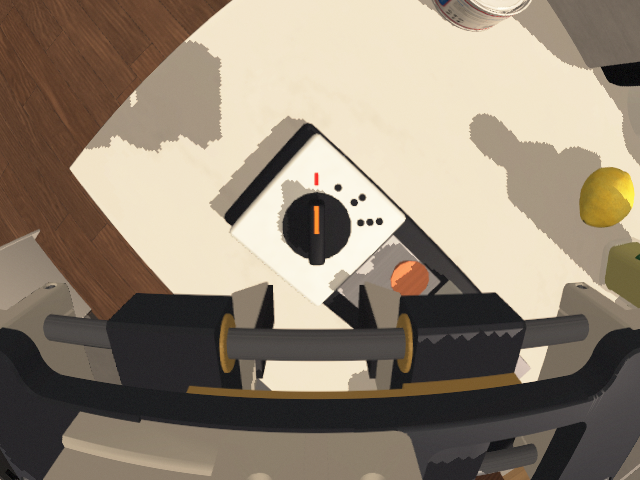

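```bash
python3 -m pendant '[[[0.001,0.001,0.02],[0,0,0],0.04],[[0,0,0.02],[0,0,0],0.04],[[0,0,0.02],[0,0,0],0.04],[[0,0,0.01],[0,0,0],0.04],[[0,0,0],[0,0,0],0.04],[[0,0,0],[0,0,0],0.04]]' 15; python3 - <<'E'
from h import *
np.set_printoptions(precision=4,suppress=True)
plan([.481,.2118,.046],51.2)
s=arm.observe();p,d=arm.get_image("wrist"); cv2.imwrite("pics/w11.png",p[:,:,::-1])
print(wproj([.481,.2118,.066],s["position"],s["ee_rot"]))
E
```

```text
clock: 14.45
position: [0.4811, 0.2105, 0.0962]
ee_rot: [-2.835, -1.352, 0.005]
force: [1.3, 0.4, -0.1]
width: 0.439
clock 14.45 pos [0.4811 0.2105 0.0962] yaw 51.01 tilt [-0.0029 -0.0008] w 40.3 F [ 1.3  0.4 -0.1]
shift mm [ 1.1 -0.8 50.2] turn [-0.1   0.14 -0.19]
[313.6189 277.5113]
```

View pics/w11.png

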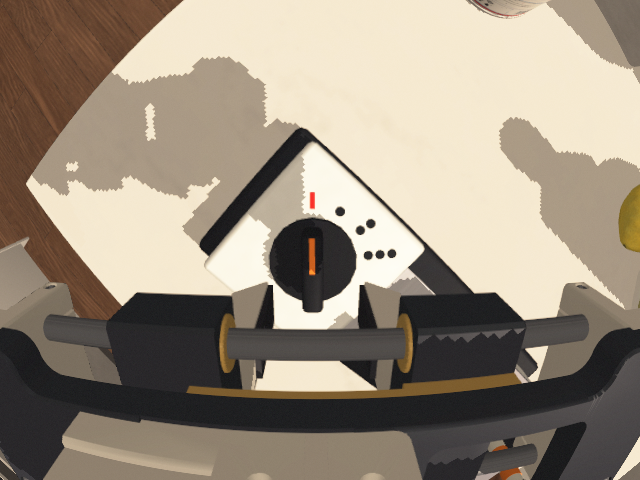

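```bash
python3 -m pendant '[[[0.001,-0.0005,0.015],[0,0,0],0.04],[[0.001,0,0.015],[0,0,0],0.04],[[0,0,0.01],[0,0,0],0.04],[[0,0,0.0085],[0,0,0],0.04],[[0,0,0],[0,0,0],0.04],[[0,0,0],[0,0,0],0.02],[[0,0,0],[0,0,0],0.005],[[0,0,0],[0,0,0],0.005],[[0,0,0],[0,0,0],0.005]]' 15; python3 - <<'E'
from h import *
np.set_printoptions(precision=4,suppress=True)
plan([.481,.2118,.046],51.2)
s=arm.observe();p,d=arm.get_image("wrist"); cv2.imwrite("pics/w12.png",p[:,:,::-1])
E
```

```text
clock: 15.62
position: [0.4804, 0.2128, 0.047]
ee_rot: [-2.833, -1.354, 0.007]
force: [-4.2, 2.1, 3.6]
width: 0.129
clock 15.62 pos [0.4804 0.2128 0.047 ] yaw 51.1 tilt [-0.0047 -0.0005] w 11.8 F [-4.2  2.1  3.6]
shift mm [-0.4  1.1  1. ] turn [-0.19  0.19 -0.1 ]
```

View pics/w12.png

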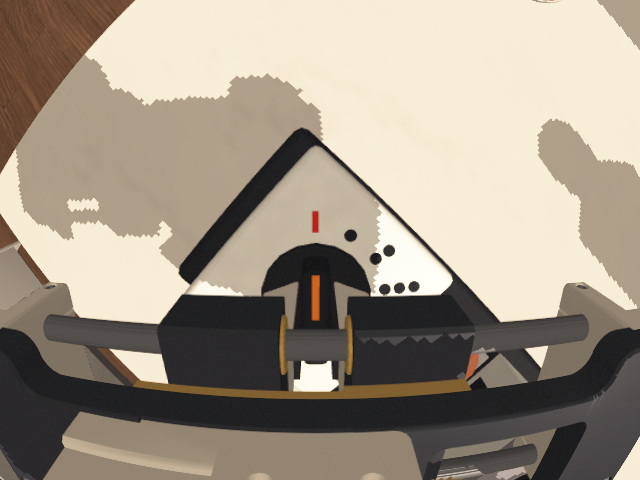

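```bash
python3 -m pendant '[[[0,0,0],[0,0,5],0.005],[[0,0,0],[0,0,6],0.005],[[0,0,0],[0,0,6],0.005],[[0,0,0],[0,0,6],0.005],[[0,0,0],[0,0,6],0.005],[[0,0,0],[0,0,0],0.005]]' 20; python3 - <<'E'
from h import *
plan([.481,.2118,.046],-5.8)
E
```

```text
clock: 16.42
position: [0.4804, 0.2127, 0.0469]
ee_rot: [3.083, 0.602, -0.007]
force: [-6.7, 2.7, 4.6]
width: 0.131
clock 16.43 pos [0.4804 0.2127 0.0469] yaw 22.1 tilt [-0.0046 -0.0009] w 12.0 F [-6.7  2.7  4.6]
shift mm [0.2 1.1 0.9] turn [1.00e-02 2.70e-01 2.79e+01]
```

```bash
python3 -m pendant '[[[0,0,0],[0,0,6],0.005],[[0,0,0],[0,0,6],0.005],[[0,0,0],[0,0,6],0.005],[[0,0,0],[0,0,6],0.005],[[0,0,0],[0,0,4],0.005],[[0,0,0],[0,0,0],0.005],[[0,0,0],[0,0,0],0.005]]' 20; python3 - <<'E'
from h import *
plan([.481,.2118,.046],-5.8)
s=arm.observe();p,d=arm.get_image("wrist"); cv2.imwrite("pics/w13.png",p[:,:,::-1])
E
```

```text
clock: 17.3
position: [0.4805, 0.2127, 0.0469]
ee_rot: [3.137, -0.159, -0.008]
force: [-5.0, 3.3, 4.8]
width: 0.131
clock 17.3 pos [0.4805 0.2127 0.0469] yaw -5.81 tilt [-0.0048 -0.0007] w 12.1 F [-5.   3.3  4.8]
shift mm [0.6 0.9 0.9] turn [ 0.07  0.27 -0.01]
```

View pics/w13.png

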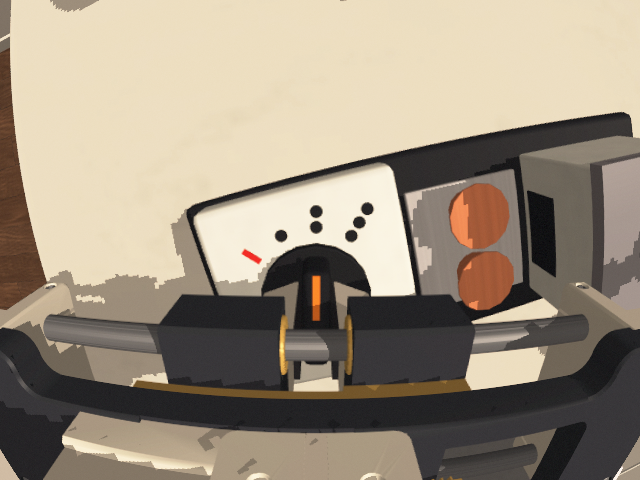

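Pointer (316,297) aims at the two-dot mark (316,220). Release and go up.

```bash
python3 -m pendant '[[[0,0,0],[0,0,0],0.02],[[0,0,0],[0,0,0],0.035],[[0,0,0],[0,0,0],0.035],[[0,0,-0.01],[0,0,0],0.035],[[0,0,-0.03],[0,0,0],0.035],[[0,0,-0.04],[0,0,0],0.035],[[0,0,-0.05],[0,0,0],0.035],[[0,0,-0.05],[0,0,0],0.035],[[-0.03,0.02,-0.04],[0,0,0],0.035],[[0,0,0],[0,0,0],0.035]]' 20; python3 - <<'E'
from h import *
plan([.481,.2118,.046],-5.8)
p,d=arm.get_image("wrist"); cv2.imwrite("pics/w14.png",p[:,:,::-1])
p,d=arm.get_image("side"); cv2.imwrite("pics/s14.png",p[:,:,::-1])
p,d=arm.get_image("top"); cv2.imwrite("pics/t14.png",p[:,:,::-1])
E
```

```text
clock: 18.6
position: [0.4501, 0.1954, 0.2708]
ee_rot: [-3.137, 0.163, -0.002]
force: [0.4, 0.9, 0.6]
width: 0.381
clock 18.6 pos [0.4501 0.1954 0.2708] yaw -5.95 tilt [0.0015 0.0007] w 35.0 F [0.4 0.9 0.6]
shift mm [ 28.7 -19.3 224.8] turn [-0.05 -0.08 -0.15]
```

View pics/w14.png

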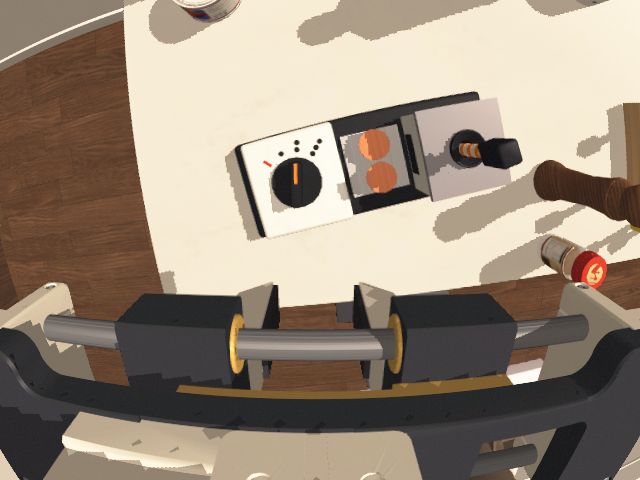

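View pics/s14.png

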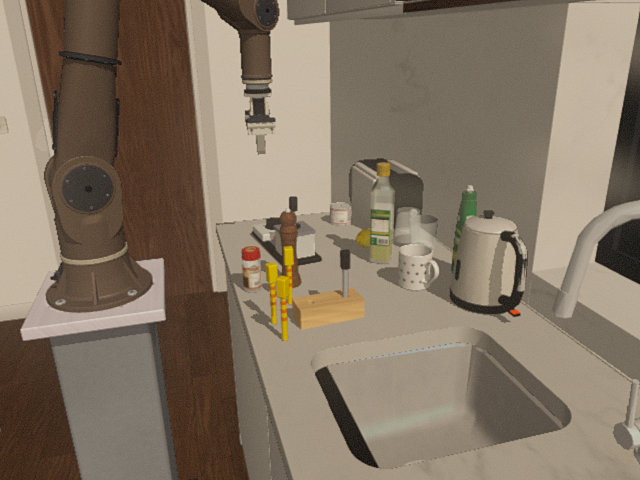

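View pics/t14.png

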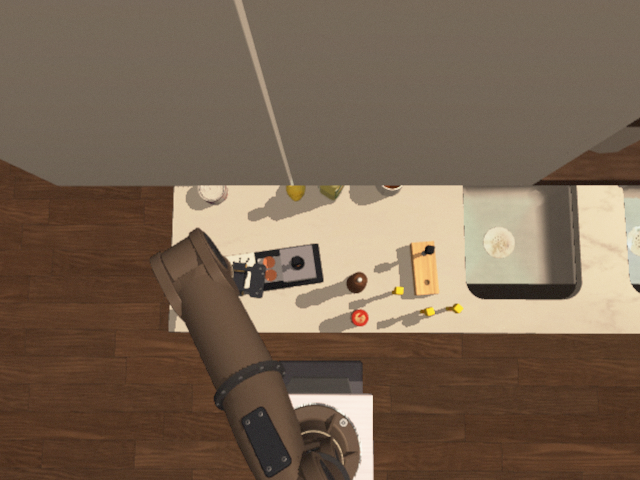

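```bash
python3 - <<'E'
import cv2
p=cv2.imread("pics/w14.png");a=cv2.resize(p[115:185,430:530],None,fx=4,fy=4,interpolation=cv2.INTER_CUBIC);b=cv2.resize(p[130:220,240:340],None,fx=4,fy=280/90,interpolation=cv2.INTER_CUBIC)
cv2.imwrite("pics/w14z.png",cv2.hconcat([a,b]))
E
```

```text
(no output)
```

View pics/w14z.png

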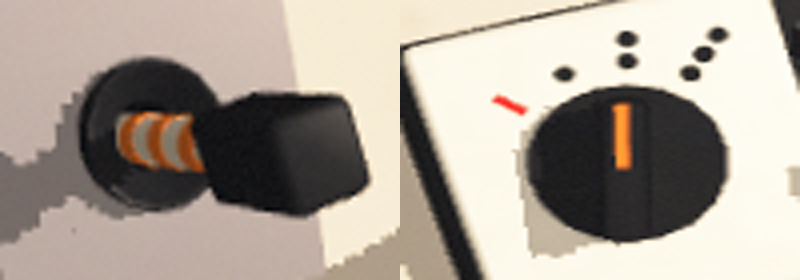

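```bash
python3 -c "
from cell import arm
arm.sign_off()"
```

```text
the job is handed in; nothing more can be done
```

The dispenser has two pods left. The gauge stick stands in the tower, the dial is on two dots, and I handed the job in at about 19 s.

- **Gauge reading:** The stick touched down with its tip about 36 mm above the worktop, and its head top then measured about 176 mm. Both match two pods, so two rings show above the mouth. From above, the lowest ring can also be seen inside the funnel, but it lies below the mouth, so I did not count it.
- **Dial:** I turned it 57° clockwise. After I let go, the picture showed its pointer on the two-dot mark.
- **Rest of the scene:** In the last pictures the plain stick is still in the stand, the other things I could see have not moved, and the robot is clear of everything. The highest force I saw reported was about 20 N, when the stick met the pods.
- **Not checked:** The mill hides the rings from the side camera, so the count rests on the two height measurements and not on a side view. None of the checks failed.

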